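# Purge the chromatography pump

### The job

Get the pump ready and purge it: put the steel waste tray flat on the bench under the pump's drain spout, so that the spout's mouth is well inside the tray's rim, and let go of it. Only then press the large round purge button on the pump's sloped panel fully down, keep it down for about a second and let it spring back. Do not press the two small buttons, and leave everything else on the bench where it stands.

Things in the scene. Friction and masses are not known exactly. Their poses are not given: they have to be found in the camera images.
- pump: White pump unit, fixed. Origin: on the bench, mid front face; -x out of the front, +y along the front, z up. Lower module 260 wide, 160 high, x 0 to 300 mm; upper module z 160 to 245 mm overhangs the front to x = -20 mm. In front, y -130 to 10 mm, a black panel slopes at 30 degrees from z 120 (x 0) to z 68 (x -90) with the buttons; at y 10 to 130 the bench is free below the drain spout.
- purge_top (a point): Centre of the large purge button's face: white cap 44 mm across in a grey housing 60 mm across, at x -46, y -90, z 121 mm in the pump's frame. Site z: the button's outward axis, 30 degrees from vertical towards the pump's front; it is pressed along -z. The cap stands 12 mm proud of the housing, 4 mm when down. The overhang above leaves no room for an upright gripper: tilt it to this axis.
- purge (a joint): Travel of the purge button in m: 0 out, 0.008 fully down (end stop). It springs back by itself; about 1.8 N starts it and 6 N holds it fully down.
- key_upper (a joint): Travel of the upper small button (cap 20 mm across, on the same panel 70 mm beside the purge button, at pump y = -20 mm): 0 out, 0.006 down. Not to be pressed.
- key_lower (a joint): Travel of the lower small button (cap 20 mm across, below the other): 0 out, 0.006 down. Not to be pressed.
- spout_mouth (a point): Centre of the downward mouth of the drain spout, a steel pipe 12 mm thick that comes out of the pump's front at z = 125 mm, runs 70 mm to the front and bends down; the mouth is at x -70, y +70, z 92 mm in the pump's frame.
- tray: Loose steel tray 150 long (its x), 90 wide (y), 35 high, walls 3, floor about 3 mm, 0.2 to 0.33 kg. Origin: centre of its underside. At its -x end stands an upright flat tab to grip: 10 mm thick (x -80.5 to -70.5), 50 wide (y -25 to 25), top 75 mm above the bench. Turned as the pump is, +x end near the pump's front face and tab out in front, it fits under the spout.
- beaker: Bystander: clear open glass, 68 mm across, 90 mm tall; origin at the centre of its underside.
- jar: Bystander: amber glass jar with white lid, 70 mm across, 100 mm tall; origin at the centre of its underside.
- flask: Bystander: clear bottle with a cap, 72 mm across, 150 mm tall; origin at the centre of its underside.
- vial_rack: Bystander: grey rack of small capped vials, 60 x 120 mm, 51 mm tall; origin at the centre of its underside.
- filter_box: Bystander: cardboard box, 80 x 110 mm, 50 mm tall; origin at the centre of its underside.
- wrench: Bystander: steel wrench 150 mm long lying flat; origin at the centre of its underside.
- can: Bystander: aluminium can with a paper label, 60 mm across, 90 mm tall; origin at the centre of its underside.
There are look-alikes about, which are no part of the job. Leave any blue or green look-alike of the tray alone.

How it is judged:
By the outcome, as a careful person would: the job done as asked, in the order asked, and still so for the second after the job is handed in, with the robot touching nothing.
It also fails if it takes over 48 s, if anything falls off the work surface, if the arm or the gripper's body presses on something with over 40 N, if the wrist force passes 120 N, or if a joint passes its speed limit or range.

### The arm

A 6-joint arm with a two-finger parallel gripper is mounted at the origin on the work surface. World frame = base frame: x ahead of the robot, y to its left, z up, the work surface at z = 0. Lengths are in m, angles in rad, forces in N, time in s.
With the tool pointing down it reaches from about 0.3 to 0.775 m from the base axis. Payload 14.6 kg.
Tool frame: the origin (TCP) lies midway between the tips of the shut fingers; the grasp point (between the pads) lies ctrl.hold_point_z behind it (ctrl.hold_point_z is the distance from the TCP to the grasp point, in m); z points along the fingers, y is the line along which they close (so a half turn about z gives the same grasp; the last joint's range is limited). The gripper opens to 94 mm and grips with 3 to 60 N. Pads are 16 mm wide; open, the fingers measure 119 mm over their backs; the gripper's body (75 mm by 177 mm) begins 78 mm behind the grasp point.
Start: joints at [1.049, 0.3, 1.521, -0, 1.321, -0.067], TCP at [0.242, 0.494, 0.205] pointing down, gripper open.
Joint ranges: [-3.03, 3.03], [-0.79, 2.21], [0.23, 2.52], [-1.04, 4.18], [0, 3.07], [-2.55, 2.55]. Speed limits (rad/s): [2.22, 2.22, 2.57, 3.14, 3.14, 3.14].

### API

Orientations are given as a unit quaternion [w, x, y, z].
In Python, from workcell import telemetry, grab_frame, camera_params, ctrl gives the robot as it stands. The module is installed in compiled form; this text tells all that it offers.
- The arm moves only by the tool play_rows, never from a script. Its argument "series" is a list of rows, each an object with "offset": the shift along the world's x, y, z normalised to -1 to 1, where 1 is 0.25 m, a list of three; "turn": the turn, a rotation vector about the world's x, y, z normalised to -1 to 1, where 1 is 6 degrees, a list of three; "hand": the closure in counts, from 0 (fully open) to 255 (shut). In form: [{"offset": [dx, dy, dz], "turn": [rx, ry, rz], "hand": hand}, ...]. A call has exactly 8 rows; each row shifts and turns the commanded pose from where the row before left it; what a row does not reach is not made up. A row lasts 1/12 s, in which the tool goes at most 41.7 mm and 7.16 degrees, less where a joint would pass 70% of its speed; a pose out of reach is approached as far as the arm can. A call with a number of a shift or a turn outside -1 to 1 is refused whole. A call with a gripper value outside its range is refused whole. The fingers move at their own pace and stop on an object; "newtons" is the grip in N (left out, the last holds). Time passes only in rows, so rows that do not move let the fingers close, or fill a call up. It gives the time, the measured TCP pose, the force, the opening and the grip force at its end, in the units of the state.
- telemetry.sense(): the state, without advancing time (a new reading comes with each control period).
- grab_frame(name): name is "scene" or "top" or "wrist"; returns the picture (420x560x3 uint8, red, green, blue); there is no depth.
- camera_params(name): a dict with "fx", "fy", "cx", "cy" (pixels), "world_from_camera" (4x4, takes a point from camera to world coordinates). Camera axes: x right, y up, looking along -z (the intrinsics and any distortion apply to the point x, -y, -z); pixel columns grow to the right and rows downward; lengths in m; the calibration is good to about 2 mm. A picture is of the moment at which its call begins: read the wrist's pose just before it. camera_params takes no time and is no camera call; for the wrist camera it gives the pose at the moment of the call.
- ctrl.close_job(): hands the job in; it is judged then, once.
The state is a dict: "time": time; "q": joint angles; "joint_velocities": joint speeds; "joint_efforts": joint torques, N m; "ee_pos": TCP position; "ee_rot": TCP orientation; "ft_force": force on the tool from outside, world axes, zero at the start; "wrist_torque": the same for the moment, N m; "opening": finger opening in m; "grip_force": force on a finger pad.
Only numpy, scipy, OpenCV 4.12 (cv2) and the standard library are available. Lean on these libraries where they do the work, as an engineer would, in place of code of your own. Each camera call takes 0.05 s, during which the arm holds its last target. There are 200 camera calls.

## Working session

There is one attempt and no reset: what is moved stays moved. The work goes in short steps, Python scripts to look and compute and a tool call to move; the robot and the scene stay as the last step left them, time stands still between calls to the robot, and variables do not carry over. Pictures are saved under pics/ and viewed, at most 10 in all, crops included, and the job is handed in when it is done.

Besides the shell and the picture viewer there is one more tool, called after "Request:" by a JSON object that holds its "op" and its "data", one argument or row to a line. play_rows: Moves the arm, as the interface text tells. Scaled input: -1 to 1 covers 0.25 m each way for a shift and 6 degrees each way for a turn. Its arguments: {"type":"object","properties":{"series":{"type":"array"},"newtons":{"type":"number"}},"required":["series"]}

```bash
mkdir -p pics; python3 - <<'E'
from workcell import telemetry, grab_frame, camera_params, ctrl
import cv2
s=telemetry.sense();print(s,ctrl.hold_point_z)
for n in("top","scene"):
    cv2.imwrite(f"pics/{n}0.png",cv2.resize(grab_frame(n)[:,:,::-1],(800,600),interpolation=cv2.INTER_CUBIC));print(n,camera_params(n))
E
```

```text
{'time': 0.0, 'q': array([ 1.04941835e+00,  3.00463839e-01,  1.52155176e+00, -9.41104071e-06,
        1.32070936e+00, -6.65636614e-02]), 'joint_velocities': array([ 2.26706885e-03,  2.09185182e-03,  6.35580067e-04,  2.39896897e-06,
        8.62169564e-04, -2.43083247e-04]), 'joint_efforts': array([ 2.21804738e-03, -5.31833053e+01, -3.52735269e+01,  7.09044258e-02,
        2.46021291e-02,  5.70884566e-06]), 'ee_pos': array([0.24147293, 0.49387461, 0.20490272]), 'ee_rot': array([-1.59682008e-04,  2.25451022e-01,  9.74254339e-01, -5.43183992e-04]), 'ft_force': array([-0.1713494 , -0.54433221,  0.22731818]), 'wrist_torque': array([0.01336817, 0.03627212, 0.01157603]), 'grip_force': 0.0, 'opening': 0.09408240709590374} 0.0188
top {'fx': 546.5554595224847, 'fy': 546.5554595224847, 'cx': 279.0882850506183, 'cy': 212.0598455053412, 'world_from_camera': array([[-0.00539831,  0.98091678, -0.19435313,  0.22799201],
       [-0.99983695, -0.0086437 , -0.01585422,  0.05969414],
       [-0.0172316 ,  0.19423585,  0.9808035 ,  1.56584038],
       [ 0.        ,  0.        ,  0.        ,  1.        ]])}
scene {'fx': 458.25960503204914, 'fy': 458.25960503204914, 'cx': 276.5498467289494, 'cy': 213.37236262996603, 'world_from_camera': array([[-0.67748705, -0.54957896,  0.48884995,  1.09627899],
       [ 0.73550263, -0.51239134,  0.44327305,  0.61553342],
       [ 0.00686894,  0.65986217,  0.75135526,  1.04449686],
       [ 0.        ,  0.        ,  0.        ,  1.        ]])}
```

View pics/top0.png

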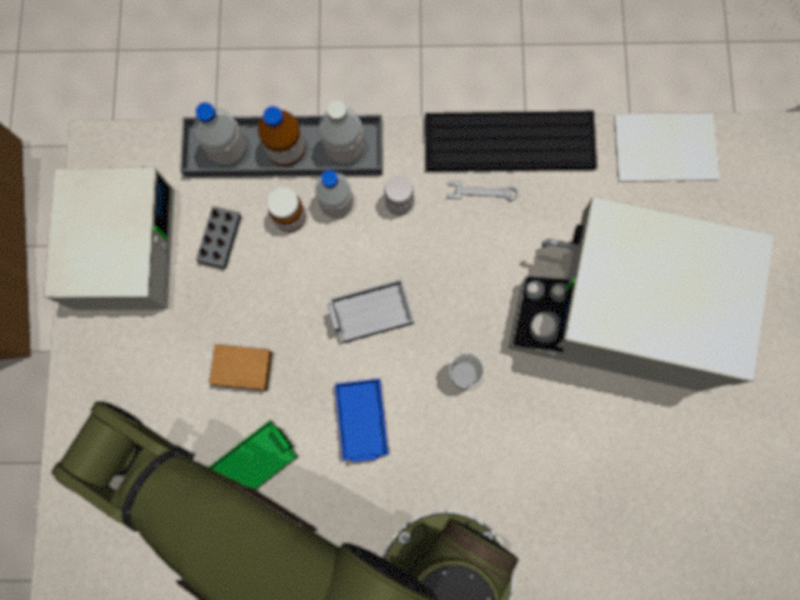

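View pics/scene0.png

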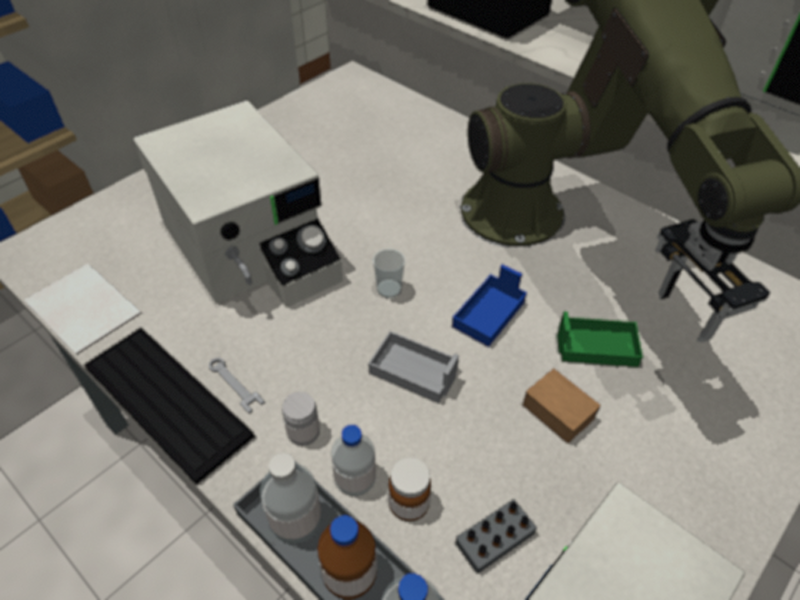

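The top view shows the steel tray at about (370,312), with its tab at the left end. The pump is on the right at (670,290), with the purge button at (545,327). The scene view agrees. I'll enlarge both areas to get closer readings.

```bash
python3 - <<'E'
from workcell import grab_frame
import cv2,numpy as np
a=grab_frame("top")[:,:,::-1]
# native crops: tray x 220-300,y185-250 ; pump x 350-550, y 130-280
t=cv2.resize(a[190:245,222:296],None,fx=5,fy=5,interpolation=cv2.INTER_CUBIC)
p=cv2.resize(a[140:260,355:435],None,fx=5,fy=5,interpolation=cv2.INTER_CUBIC)
c=np.zeros((600,790,3),np.uint8);c[:275,:370]=t;c[:600,380:780]=p
cv2.imwrite("pics/crop1.png",c)
E
```

```text
(no output)
```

View pics/crop1.png

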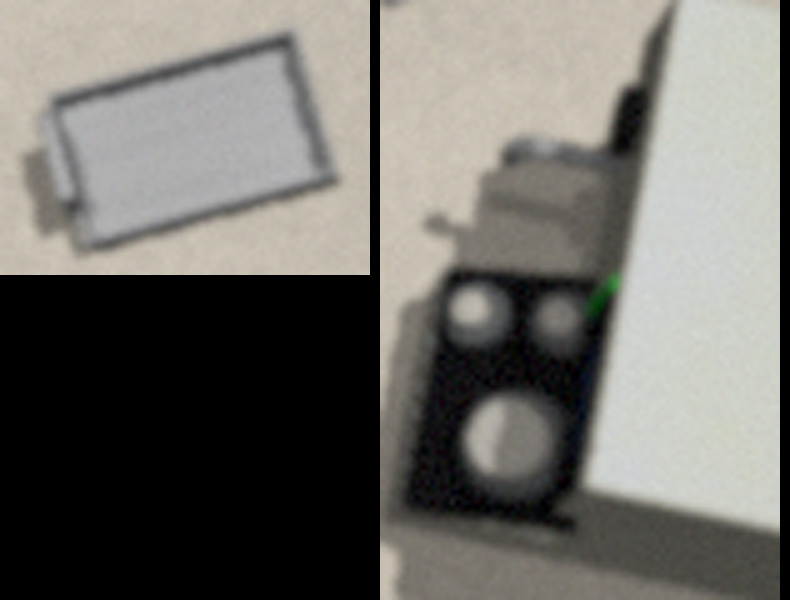

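```bash
cat > h.py <<'E'
import numpy as np
from workcell import camera_params
def proj(n,P):
    c=camera_params(n);T=np.linalg.inv(c["world_from_camera"]);p=np.atleast_2d(P)@T[:3,:3].T+T[:3,3]
    return np.c_[c["cx"]+c["fx"]*p[:,0]/-p[:,2],c["cy"]+c["fy"]*p[:,1]/p[:,2]]
def xf(v,P):
    c,s=np.cos(v[2]),np.sin(v[2]);P=np.atleast_2d(P)
    return np.c_[v[0]+c*P[:,0]-s*P[:,1],v[1]+s*P[:,0]+c*P[:,1],P[:,2]]
E
python3 - <<'E'
from h import *
from scipy.optimize import least_squares
def fit(obs,v0):
    f=lambda v:np.concatenate([(proj(n,xf(v,np.array(P)))-np.array(px)).ravel() for n,P,px in obs])
    r=least_squares(f,v0,loss="soft_l1");print(r.x,np.round(r.fun.reshape(-1,2),1).tolist());return r.x
h=lambda L:((np.array(L,float)+.5)*.7-.5)
A=lambda L,ox,oy:(np.array(L,float)+.5)/5-.5+[ox,oy]
tr=fit([("top",[[-.075,.045,.035],[.075,.045,.035],[.075,-.045,.035],[-.075,-.045,.035]],A([[50,102],[293,35],[338,180],[85,250]],222,190))],[.45,.1,-1.4])
pm=fit([("top",[[-.046,-.09,.121],[-.09,-.13,.068],[-.09,.01,.068],[-.02,-.13,.245]],A([[131,436],[25,508],[65,270],[205,490]],355,140)),
 ("top",[[-.02,.13,.245],[.3,.13,.245],[.3,-.13,.245]],h([[592,200],[773,236],[751,381]])),
 ("scene",[[-.02,.13,.245],[-.02,-.13,.245],[.3,-.13,.245],[.3,.13,.245],[-.046,-.09,.121]],h([[193,217],[315,177],[248,102],[135,140],[313,238]]))],[.45,-.2,-1.6])
for P in ([-.046,-.09,.121],[-.07,.07,.092]):print(xf(pm,P))
print("tray",tr,"tab",xf(tr,[-.0755,0,.07]),np.degrees([tr[2],pm[2]]))
# other things (top view 800px), z guess
from workcell import camera_params
c=camera_params("top");W=c["world_from_camera"]
for nm,p,z in(("beaker",(466,372),.045),("blue1",(388,455),.03),("blue2",(380,380),.03),("wr1",(450,190),0),("wr2",(517,193),0),("can",(399,195),.05)):
    u=h(p);d=W[:3,:3]@[(u[0]-c["cx"])/c["fx"],-(u[1]-c["cy"])/c["fy"],-1];t=(z-W[2,3])/d[2];print(nm,W[:3,3]+t*d)
E
```

```text
[ 0.51502825  0.1393263  -1.30544904] [[-1.1, -0.1], [0.8, -0.5], [0.3, 0.2], [-0.1, 0.3]]
[ 0.54693732 -0.25044708 -1.80497044] [[-1.4, 0.6], [-1.8, -0.1], [0.2, -0.7], [-0.5, -0.5], [0.2, -2.2], [0.8, -0.3], [1.2, 0.2], [0.7, 3.5], [2.5, -2.5], [-0.1, -1.7], [-0.6, -2.3], [-0.2, -2.1]]
[[ 0.47006758 -0.18481902  0.121     ]]
[[ 0.63126955 -0.19860042  0.092     ]]
tray [ 0.51502825  0.1393263  -1.30544904] tab [[0.49522879 0.21218391 0.07      ]] [ -74.79672028 -103.41718833]
beaker [ 0.39142853 -0.04575121  0.045     ]
blue1 [0.23352248 0.1072144  0.03      ]
blue2 [0.37849535 0.12257551 0.03      ]
wr1 [ 0.7798718  -0.02373616  0.        ]
wr2 [ 0.77165556 -0.16401291  0.        ]
can [0.75276141 0.08280597 0.05      ]
```

Request:
{"op": "play_rows", "data": {
  "series": [
    {"offset": [0.1, -0.11, -0.015], "turn": [0, 0, 0.86], "hand": 0},
    {"offset": [0.1, -0.11, -0.015], "turn": [0, 0, 0.86], "hand": 0},
    {"offset": [0.1, -0.11, -0.015], "turn": [0, 0, 0.86], "hand": 0},
    {"offset": [0.1, -0.11, -0.015], "turn": [0, 0, 0.86], "hand": 0},
    {"offset": [0.1, -0.11, -0.015], "turn": [0, 0, 0.86], "hand": 0},
    {"offset": [0.1, -0.11, -0.015], "turn": [0, 0, 0.86], "hand": 0},
    {"offset": [0.1, -0.11, -0.015], "turn": [0, 0, 0.86], "hand": 0},
    {"offset": [0.1, -0.11, -0.015], "turn": [0, 0, 0.86], "hand": 0}
  ],
  "newtons": 50
}}

```text
time: 0.82
ee_pos: [0.4425, 0.2725, 0.1752]
ee_rot: [-0.0, -0.135, 0.991, -0.0]
ft_force: [1.1, -0.0, 0.1]
opening: 0.094
grip_force: 0.0
```

Request:
{"op": "play_rows", "data": {
  "series": [
    {"offset": [0.1, -0.11, -0.03], "turn": [0, 0, 0], "hand": 0},
    {"offset": [0.1, -0.11, -0.03], "turn": [0, 0, 0], "hand": 0},
    {"offset": [0, 0, 0], "turn": [0, 0, 0], "hand": 0},
    {"offset": [0, 0, 0], "turn": [0, 0, 0], "hand": 0},
    {"offset": [0, 0, 0], "turn": [0, 0, 0], "hand": 0},
    {"offset": [0, 0, 0], "turn": [0, 0, 0], "hand": 0},
    {"offset": [0, 0, 0], "turn": [0, 0, 0], "hand": 0},
    {"offset": [0, 0, 0], "turn": [0, 0, 0], "hand": 0}
  ]
}}

```text
time: 1.48
ee_pos: [0.4912, 0.2199, 0.1607]
ee_rot: [0.0, -0.133, 0.991, 0.0]
ft_force: [-0.4, 0.5, 0.7]
opening: 0.0945
grip_force: 0.0
```

```bash
python3 - <<'E'
from h import *
from workcell import telemetry, grab_frame
import cv2
s=telemetry.sense();print(s["ee_pos"],s["ee_rot"])
tr=[.51503,.13933,-1.30545]
print(proj("wrist",xf(tr,np.array([[-.0755,0,.075],[-.0755,.025,.075],[-.0755,-.025,.075],[.075,.045,.035],[.075,-.045,.035]])))*10/7)
cv2.imwrite("pics/w1.png",cv2.resize(grab_frame("wrist")[:,:,::-1],(800,600),interpolation=cv2.INTER_CUBIC))
E
```

```text
[0.49118355 0.21988912 0.16074698] [ 2.26152888e-04 -1.33132980e-01  9.91098155e-01  6.79277918e-05]
[[380.49132759 302.89736856]
 [380.70340947 348.80837522]
 [380.26941117 254.85740293]
 [134.67402702 356.30607293]
 [115.73069513 206.58063611]]
```

View pics/w1.png

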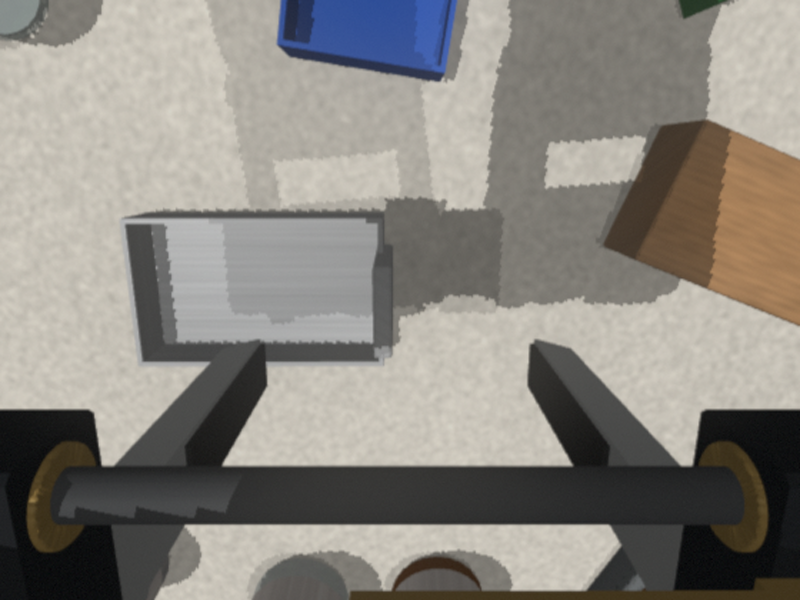

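The wrist view shows the steel tray tab at (383,299), close to the predicted (380,303). The fingers straddle it, and the blue and green look-alikes are well clear. I'm going down.

Request:
{"op": "play_rows", "data": {
  "series": [
    {"offset": [0.008, -0.013, -0.12], "turn": [0, 0, 0], "hand": 0},
    {"offset": [0.008, -0.013, -0.12], "turn": [0, 0, 0], "hand": 0},
    {"offset": [0, 0, -0.12], "turn": [0, 0, 0], "hand": 0},
    {"offset": [0, 0, -0.08], "turn": [0, 0, 0], "hand": 0},
    {"offset": [0, 0, -0.04], "turn": [0, 0, 0], "hand": 0},
    {"offset": [0, 0, 0], "turn": [0, 0, 0], "hand": 0},
    {"offset": [0, 0, 0], "turn": [0, 0, 0], "hand": 0},
    {"offset": [0, 0, 0], "turn": [0, 0, 0], "hand": 0}
  ]
}}

```text
time: 2.2
ee_pos: [0.4963, 0.213, 0.042]
ee_rot: [0.001, -0.133, 0.991, 0.0]
ft_force: [0.4, -0.3, 0.6]
opening: 0.0941
grip_force: 0.0
```

Request:
{"op": "play_rows", "data": {
  "series": [
    {"offset": [0, 0, 0], "turn": [0, 0, 0], "hand": 255},
    {"offset": [0, 0, 0], "turn": [0, 0, 0], "hand": 255},
    {"offset": [0, 0, 0], "turn": [0, 0, 0], "hand": 255},
    {"offset": [0, 0, 0], "turn": [0, 0, 0], "hand": 255},
    {"offset": [0, 0, 0], "turn": [0, 0, 0], "hand": 255},
    {"offset": [0, 0, 0], "turn": [0, 0, 0], "hand": 255},
    {"offset": [0, 0, 0], "turn": [0, 0, 0], "hand": 255},
    {"offset": [0, 0, 0], "turn": [0, 0, 0], "hand": 255}
  ],
  "newtons": 50
}}

```text
time: 2.87
ee_pos: [0.4956, 0.2126, 0.0404]
ee_rot: [-0.0, -0.132, 0.991, -0.0]
ft_force: [0.9, -0.8, 0.6]
opening: 0.0438
grip_force: 0.0
```

Request:
{"op": "play_rows", "data": {
  "series": [
    {"offset": [0, 0, 0], "turn": [0, 0, 0], "hand": 255},
    {"offset": [0, 0, 0], "turn": [0, 0, 0], "hand": 255},
    {"offset": [0, 0, 0], "turn": [0, 0, 0], "hand": 255},
    {"offset": [0, 0, 0], "turn": [0, 0, 0], "hand": 255},
    {"offset": [0, 0, 0], "turn": [0, 0, 0], "hand": 255},
    {"offset": [0, 0, 0], "turn": [0, 0, 0], "hand": 255},
    {"offset": [0, 0, 0], "turn": [0, 0, 0], "hand": 255},
    {"offset": [0, 0, 0], "turn": [0, 0, 0], "hand": 255}
  ],
  "newtons": 50
}}

```text
time: 3.53
ee_pos: [0.4956, 0.2126, 0.0405]
ee_rot: [0.0, -0.132, 0.991, 0.0]
ft_force: [0.7, -0.2, 0.1]
opening: 0.0095
grip_force: 50.0
```

Request:
{"op": "play_rows", "data": {
  "series": [
    {"offset": [0, 0, 0.05], "turn": [0, 0, 0], "hand": 255},
    {"offset": [0, 0, 0.05], "turn": [0, 0, 0], "hand": 255},
    {"offset": [0.095, -0.094, 0], "turn": [0, 0, -0.6], "hand": 255},
    {"offset": [0.095, -0.094, 0], "turn": [0, 0, -0.6], "hand": 255},
    {"offset": [0.095, -0.094, 0], "turn": [0, 0, -0.6], "hand": 255},
    {"offset": [0.095, -0.094, 0], "turn": [0, 0, -0.6], "hand": 255},
    {"offset": [0.095, -0.094, 0], "turn": [0, 0, -0.6], "hand": 255},
    {"offset": [0.095, -0.094, 0], "turn": [0, 0, -0.6], "hand": 255}
  ]
}}

```text
time: 4.2
ee_pos: [0.6388, 0.0702, 0.065]
ee_rot: [-0.0, 0.057, 0.998, 0.0]
ft_force: [-0.2, 1.4, -2.4]
opening: 0.0095
grip_force: 50.0
```

Request:
{"op": "play_rows", "data": {
  "series": [
    {"offset": [0.095, -0.094, 0], "turn": [0, 0, -0.6], "hand": 255},
    {"offset": [0.095, -0.094, 0], "turn": [0, 0, -0.57], "hand": 255},
    {"offset": [0, 0, 0], "turn": [0, 0, 0], "hand": 255},
    {"offset": [0, 0, 0], "turn": [0, 0, 0], "hand": 255},
    {"offset": [0, 0, 0], "turn": [0, 0, 0], "hand": 255},
    {"offset": [0, 0, 0], "turn": [0, 0, 0], "hand": 255},
    {"offset": [0, 0, 0], "turn": [0, 0, 0], "hand": 255},
    {"offset": [0, 0, 0], "turn": [0, 0, 0], "hand": 255}
  ]
}}

```text
time: 4.87
ee_pos: [0.6853, 0.0254, 0.0657]
ee_rot: [0.0, 0.116, 0.993, 0.0]
ft_force: [-0.3, 0.9, -2.3]
opening: 0.0098
grip_force: 50.0
```

```bash
python3 - <<'E'
from workcell import grab_frame
import cv2
a=grab_frame("scene")[:,:,::-1]
cv2.imwrite("pics/s1.png",cv2.resize(a[60:300,80:400],(800,600),interpolation=cv2.INTER_CUBIC))
E
```

```text
(no output)
```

View pics/s1.png

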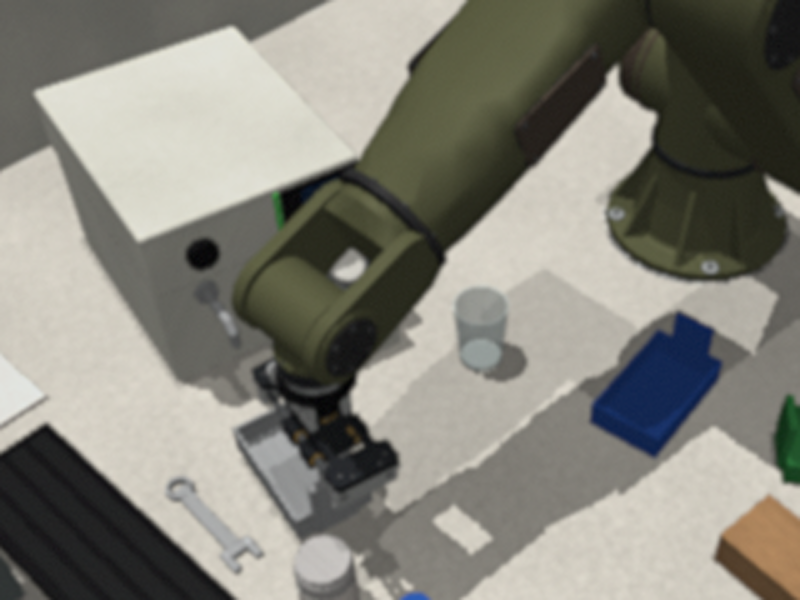

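The tray is held level, with its open end facing the pump and its path to the spout (at about (225,320) in the crop) clear. I'm moving it straight in.

Request:
{"op": "play_rows", "data": {
  "series": [
    {"offset": [-0.023, -0.097, 0], "turn": [0, 0, 0], "hand": 255},
    {"offset": [-0.023, -0.097, 0], "turn": [0, 0, 0], "hand": 255},
    {"offset": [-0.023, -0.097, 0], "turn": [0, 0, 0], "hand": 255},
    {"offset": [-0.024, -0.097, 0], "turn": [0, 0, 0], "hand": 255},
    {"offset": [-0.024, -0.097, 0], "turn": [0, 0, 0], "hand": 255},
    {"offset": [0, 0, 0], "turn": [0, 0, 0], "hand": 255},
    {"offset": [0, 0, 0], "turn": [0, 0, 0], "hand": 255},
    {"offset": [0, 0, 0], "turn": [0, 0, 0], "hand": 255}
  ]
}}

```text
time: 5.58
ee_pos: [0.6565, -0.096, 0.0656]
ee_rot: [0.0, 0.116, 0.993, 0.0]
ft_force: [0.9, 0.5, -3.1]
opening: 0.0098
grip_force: 50.0
```

```bash
python3 - <<'E'
from h import *
from workcell import grab_frame
import cv2
pm=[.54694,-.25045,-1.80497]
print((proj("scene",xf(pm,np.array([[-.07,.07,.092],[-.07,.07,.125],[-.025,.115,.06],[-.025,.025,.06]])))-[80,60])*[2.5,2.5])
a=grab_frame("scene")[:,:,::-1]
cv2.imwrite("pics/s2.png",cv2.resize(a[60:300,80:400],(800,600),interpolation=cv2.INTER_CUBIC))
E
```

```text
[[236.29561185 344.59619945]
 [231.55395348 324.33939127]
 [188.60610234 355.51688807]
 [258.50123554 324.89701723]]
```

View pics/s2.png

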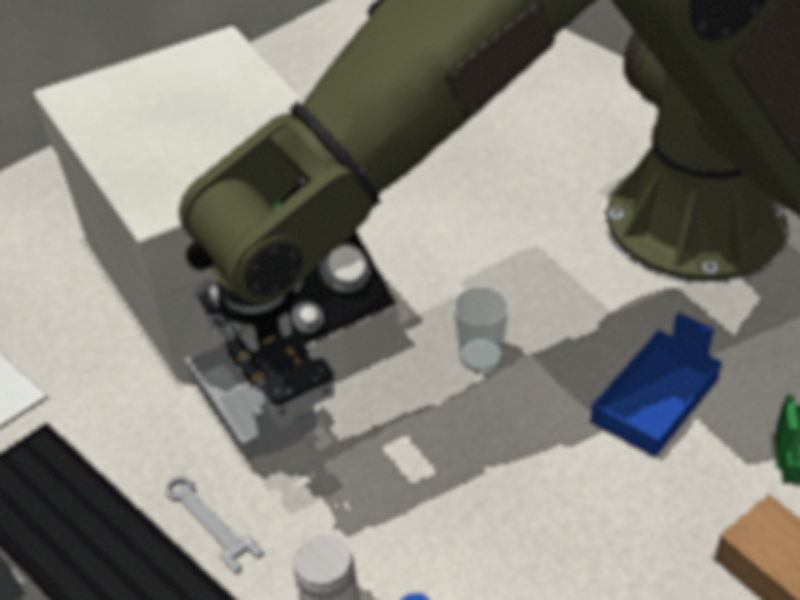

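The tray's far corner is at (188,357), as predicted (188.6,355.5), so it's under the spout. Now I'll lower it.

Request:
{"op": "play_rows", "data": {
  "series": [
    {"offset": [0, 0, -0.03], "turn": [0, 0, 0], "hand": 255},
    {"offset": [0, 0, -0.03], "turn": [0, 0, 0], "hand": 255},
    {"offset": [0, 0, -0.02], "turn": [0, 0, 0], "hand": 255},
    {"offset": [0, 0, -0.015], "turn": [0, 0, 0], "hand": 255},
    {"offset": [0, 0, -0.005], "turn": [0, 0, 0], "hand": 255},
    {"offset": [0, 0, 0], "turn": [0, 0, 0], "hand": 255},
    {"offset": [0, 0, 0], "turn": [0, 0, 0], "hand": 255},
    {"offset": [0, 0, 0], "turn": [0, 0, 0], "hand": 255}
  ]
}}

```text
time: 6.3
ee_pos: [0.6564, -0.0965, 0.0404]
ee_rot: [0.0, 0.117, 0.993, 0.0]
ft_force: [-0.0, 1.4, 0.1]
opening: 0.0095
grip_force: 50.0
```

Request:
{"op": "play_rows", "data": {
  "series": [
    {"offset": [0, 0, 0], "turn": [0, 0, 0], "hand": 150},
    {"offset": [0, 0, 0], "turn": [0, 0, 0], "hand": 150},
    {"offset": [0, 0, 0], "turn": [0, 0, 0], "hand": 150},
    {"offset": [0, 0, 0], "turn": [0, 0, 0], "hand": 150},
    {"offset": [0, 0, 0], "turn": [0, 0, 0], "hand": 150},
    {"offset": [0, 0, 0], "turn": [0, 0, 0], "hand": 150},
    {"offset": [0, 0, 0], "turn": [0, 0, 0], "hand": 150},
    {"offset": [0, 0, 0], "turn": [0, 0, 0], "hand": 150}
  ]
}}

```text
time: 6.97
ee_pos: [0.6563, -0.0967, 0.0404]
ee_rot: [-0.0, 0.117, 0.993, -0.0]
ft_force: [0.5, -0.2, 0.6]
opening: 0.0385
grip_force: 0.0
```

Request:
{"op": "play_rows", "data": {
  "series": [
    {"offset": [0, 0, 0.1], "turn": [0, 0, 0], "hand": 150},
    {"offset": [0, 0, 0.15], "turn": [0, 0, 0], "hand": 150},
    {"offset": [0, 0, 0.15], "turn": [0, 0, 0], "hand": 150},
    {"offset": [0, 0, 0.15], "turn": [0, 0, 0], "hand": 150},
    {"offset": [0, 0, 0.15], "turn": [0, 0, 0], "hand": 150},
    {"offset": [0, 0, 0.1], "turn": [0, 0, 0], "hand": 150},
    {"offset": [0, 0, 0], "turn": [0, 0, -1], "hand": 255},
    {"offset": [0, 0, 0], "turn": [0, 0, -1], "hand": 255}
  ]
}}

```text
time: 7.63
ee_pos: [0.6568, -0.0968, 0.2427]
ee_rot: [0.002, 0.222, 0.975, 0.0]
ft_force: [0.4, -0.4, -0.3]
opening: 0.0285
grip_force: 0.0
```

Request:
{"op": "play_rows", "data": {
  "series": [
    {"offset": [-0.08, 0, 0], "turn": [0, 0, -1], "hand": 255},
    {"offset": [-0.08, 0, 0], "turn": [0, 0, -1], "hand": 255},
    {"offset": [-0.08, 0, 0], "turn": [0, 0, -1], "hand": 255},
    {"offset": [-0.08, 0, 0], "turn": [0, 0, -1], "hand": 255},
    {"offset": [-0.08, 0, 0], "turn": [0, 0, -1], "hand": 255},
    {"offset": [-0.08, 0, 0], "turn": [0, 0, -1], "hand": 255},
    {"offset": [-0.08, 0, 0], "turn": [0, 0, -1], "hand": 255},
    {"offset": [-0.08, 0, 0], "turn": [0, 0, -1], "hand": 255}
  ]
}}

```text
time: 8.3
ee_pos: [0.4953, -0.0966, 0.2405]
ee_rot: [0.0, 0.6, 0.8, 0.0]
ft_force: [-0.5, 0.1, 0.8]
opening: 0.0009
grip_force: 0.0
```

Request:
{"op": "play_rows", "data": {
  "series": [
    {"offset": [0, 0, 0], "turn": [0, 0, -1], "hand": 255},
    {"offset": [0, 0, 0], "turn": [0, 0, -1], "hand": 255},
    {"offset": [0, 0, 0], "turn": [0, 0, -1], "hand": 255},
    {"offset": [0, 0, 0], "turn": [0, 0, -1], "hand": 255},
    {"offset": [0, 0, 0], "turn": [0, 0, -1], "hand": 255},
    {"offset": [0, 0, 0], "turn": [0, 0, 0], "hand": 255},
    {"offset": [0, 0, 0], "turn": [0, 0, 0], "hand": 255},
    {"offset": [0, 0, 0], "turn": [0, 0, 0], "hand": 255}
  ]
}}

```text
time: 8.97
ee_pos: [0.4963, -0.0967, 0.2405]
ee_rot: [0.0, 0.784, 0.621, 0.0]
ft_force: [-0.6, -0.0, 0.2]
opening: 0.0003
grip_force: 0.0
```

Request:
{"op": "play_rows", "data": {
  "series": [
    {"offset": [0, 0, 0], "turn": [-0.973, 0.232, 0], "hand": 255},
    {"offset": [0, 0, 0], "turn": [-0.973, 0.232, 0], "hand": 255},
    {"offset": [0, 0, 0], "turn": [-0.973, 0.232, 0], "hand": 255},
    {"offset": [0, 0, 0], "turn": [-0.973, 0.232, 0], "hand": 255},
    {"offset": [0, 0, 0], "turn": [-0.973, 0.232, 0], "hand": 255},
    {"offset": [0, 0, 0], "turn": [0, 0, 0], "hand": 255},
    {"offset": [0, 0, 0], "turn": [0, 0, 0], "hand": 255},
    {"offset": [0, 0, 0], "turn": [0, 0, 0], "hand": 255}
  ]
}}

```text
time: 9.63
ee_pos: [0.4964, -0.0967, 0.2406]
ee_rot: [0.159, 0.758, 0.599, -0.202]
ft_force: [0.3, 0.1, -0.4]
opening: 0.0003
grip_force: 0.0
```

```bash
python3 - <<'E'
from h import *
from workcell import grab_frame,telemetry
from scipy.spatial.transform import Rotation as R
import cv2
s=telemetry.sense();print(s["ee_pos"],R.from_quat(s["ee_rot"],scalar_first=True).as_matrix(),s["q"])
pm=[.54694,-.25045,-1.80497]
print(proj("wrist",xf(pm,np.array([[-.046,-.09,.121],[-.07,.07,.092],[-.09,-.13,.068],[-.09,.01,.068]])))*10/7)
cv2.imwrite("pics/w2.png",cv2.resize(grab_frame("wrist")[:,:,::-1],(800,600),interpolation=cv2.INTER_CUBIC))
a=grab_frame("top")[:,:,::-1]
cv2.imwrite("pics/t2.png",cv2.resize(a[110:290,310:550],(800,600),interpolation=cv2.INTER_CUBIC))
E
```

```text
[ 0.49644504 -0.09673905  0.24058204] [[ 1.99919998e-01  9.72997551e-01 -1.15359270e-01]
 [ 8.43994664e-01 -2.30814729e-01 -4.84146226e-01]
 [-4.97699711e-01 -5.72095502e-04 -8.67349221e-01]] [-0.00438247  0.25327869  1.58221508 -0.50983678  1.45290247  0.32765756]
[[386.00412264 307.11448425]
 [633.6392781  249.58679344]
 [325.09626781 201.72755079]
 [539.62879084 202.21919857]]
```

View pics/w2.png

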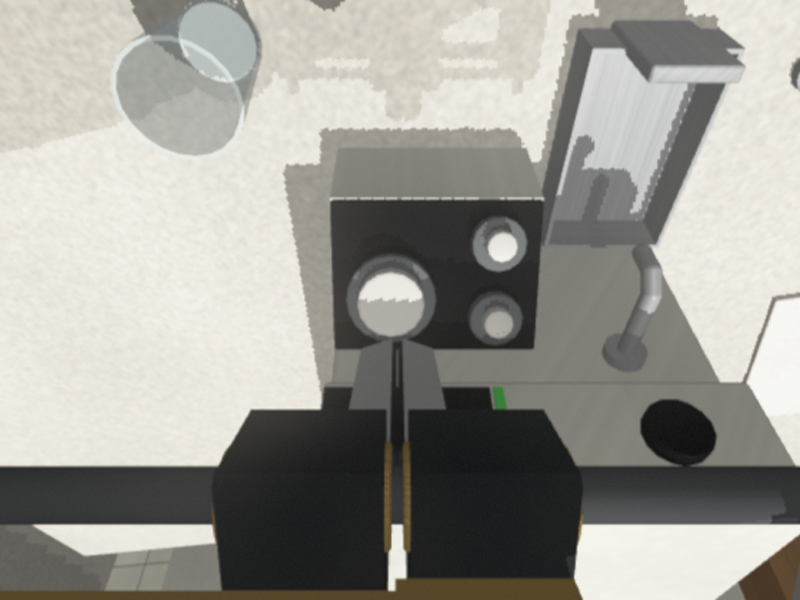

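The panel's lower corners are at (330,200) and (543,200), and the purge cap is centred at (391,304), against a predicted (386,307). That puts the button about 3 mm further along pump +y, so I'll correct for it. The tray sits under the spout and the pads are clear of the small keys. Next is a hover 25 mm above the cap.

Request:
{"op": "play_rows", "data": {
  "series": [
    {"offset": [-0.02, -0.075, -0.098], "turn": [0, 0, 0], "hand": 255},
    {"offset": [-0.02, -0.075, -0.098], "turn": [0, 0, 0], "hand": 255},
    {"offset": [-0.02, -0.075, -0.098], "turn": [0, 0, 0], "hand": 255},
    {"offset": [-0.02, -0.075, -0.098], "turn": [0, 0, 0], "hand": 255},
    {"offset": [0, 0, 0], "turn": [0, 0, 0], "hand": 255},
    {"offset": [0, 0, 0], "turn": [0, 0, 0], "hand": 255},
    {"offset": [0, 0, 0], "turn": [0, 0, 0], "hand": 255},
    {"offset": [0, 0, 0], "turn": [0, 0, 0], "hand": 255}
  ]
}}

```text
time: 10.4
ee_pos: [0.4772, -0.1713, 0.1439]
ee_rot: [0.161, 0.758, 0.599, -0.202]
ft_force: [-0.1, -0.5, -0.3]
opening: 0.0005
grip_force: 0.0
```

```bash
python3 - <<'E'
from workcell import grab_frame
import cv2
cv2.imwrite("pics/w3.png",cv2.resize(grab_frame("wrist")[150:360,140:420,::-1],(800,600),interpolation=cv2.INTER_CUBIC))
E
```

```text
(no output)
```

View pics/w3.png

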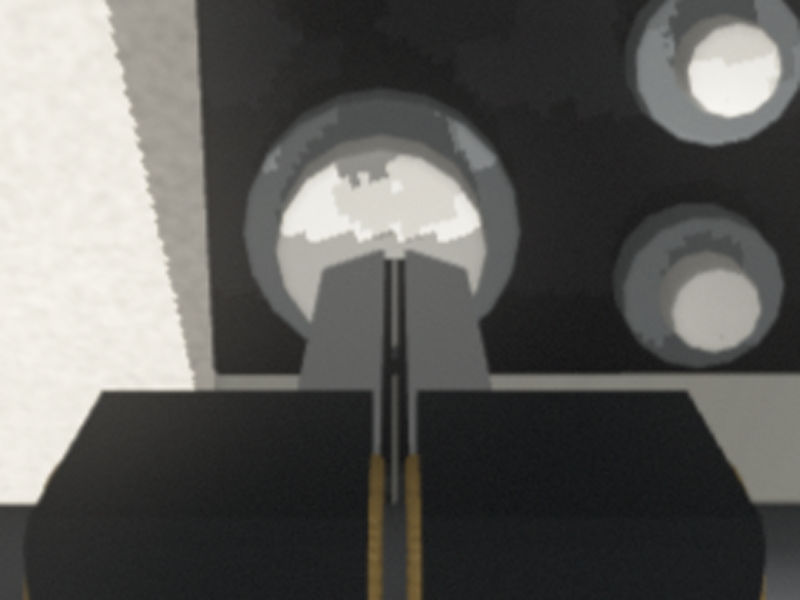

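View pics/t2.png

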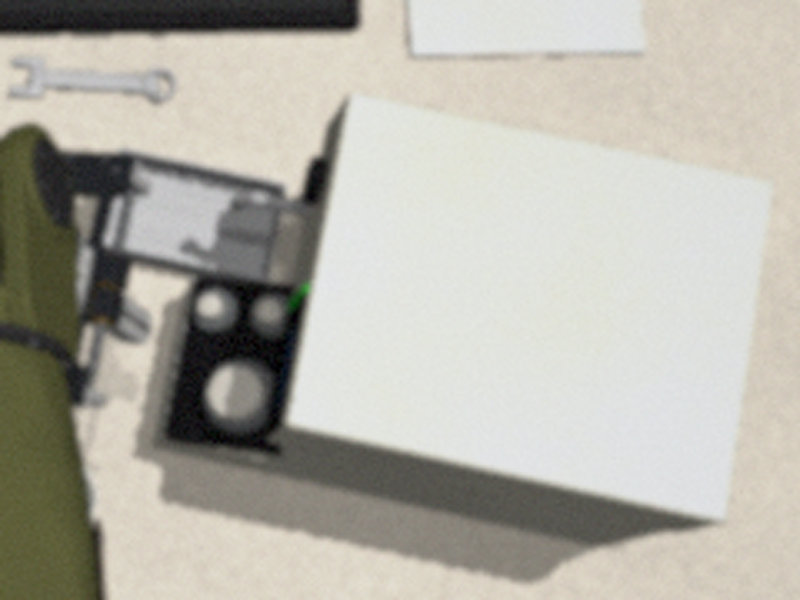

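```bash
python3 - <<'E'
from h import *
from workcell import telemetry
from scipy.spatial.transform import Rotation as R
s=telemetry.sense();z=R.from_quat(s["ee_rot"],scalar_first=True).as_matrix()[:,2];p=s["ee_pos"]
k=lambda P:(proj("wrist",P)-[140,150])*800/280
print("tcp",p,k(p),"ahead25",k(p+.025*z),"ahead 20",k(p+.02*z))
pm=[.54694,-.25045,-1.80497]
print("cap model",k(xf(pm,[-.046,-.09,.121])), "keys-side",k(xf(pm,[-.046,-.08,.121])))
W=camera_params("top")
M=W["world_from_camera"];c,sn=np.cos(pm[2]),np.sin(pm[2])
for u in((130,155),(283,188),(100,247),(275,281)):
    u=np.array(u)*.3+[310,110];d=M[:3,:3]@[(u[0]-W["cx"])/W["fx"],-(u[1]-W["cy"])/W["fy"],-1];q=M[:3,3]+d*(.035-M[2,3])/d[2]-[pm[0],pm[1],0]
    print(c*q[0]+sn*q[1],-sn*q[0]+c*q[1])
E
```

```text
tcp [ 0.47721309 -0.17122456  0.14382218] [[385.80177842 303.06128795]] ahead25 [[386.53882593 256.3726633 ]] ahead 20 [[386.40498976 264.85057893]]
cap model [[367.68452332 259.66945921]] keys-side [[416.69622918 259.64480024]]
-0.16130482579620609 0.11294794143622644
-0.026066841685327077 0.11313352771613788
-0.16976942734257952 0.02624158857057604
-0.01727408537628247 0.03019830936109954
```

In the wrist view the fingertips line up with the cap: tip axis at (386,256), cap centre at about (383,248). From the top view, the tray spans pump x -170 to -20 mm and y 26 to 113 mm, so the spout mouth is well inside it. I'm starting to approach the cap.

Request:
{"op": "play_rows", "data": {
  "series": [
    {"offset": [-0.008, -0.009, -0.017], "turn": [0, 0, 0], "hand": 255},
    {"offset": [-0.002, -0.01, -0.017], "turn": [0, 0, 0], "hand": 255},
    {"offset": [-0.002, -0.01, -0.017], "turn": [0, 0, 0], "hand": 255},
    {"offset": [-0.002, -0.01, -0.017], "turn": [0, 0, 0], "hand": 255},
    {"offset": [0, 0, 0], "turn": [0, 0, 0], "hand": 255},
    {"offset": [0, 0, 0], "turn": [0, 0, 0], "hand": 255},
    {"offset": [0, 0, 0], "turn": [0, 0, 0], "hand": 255},
    {"offset": [0, 0, 0], "turn": [0, 0, 0], "hand": 255}
  ]
}}

```text
time: 11.12
ee_pos: [0.473, -0.1814, 0.1256]
ee_rot: [0.16, 0.758, 0.599, -0.203]
ft_force: [0.5, -0.2, -0.4]
opening: 0.0002
grip_force: 0.0
```

Request:
{"op": "play_rows", "data": {
  "series": [
    {"offset": [-0.001, -0.004, -0.007], "turn": [0, 0, 0], "hand": 255},
    {"offset": [-0.001, -0.004, -0.007], "turn": [0, 0, 0], "hand": 255},
    {"offset": [-0.001, -0.004, -0.007], "turn": [0, 0, 0], "hand": 255},
    {"offset": [0, 0, 0], "turn": [0, 0, 0], "hand": 255},
    {"offset": [0, 0, 0], "turn": [0, 0, 0], "hand": 255},
    {"offset": [0, 0, 0], "turn": [0, 0, 0], "hand": 255},
    {"offset": [0, 0, 0], "turn": [0, 0, 0], "hand": 255},
    {"offset": [0, 0, 0], "turn": [0, 0, 0], "hand": 255}
  ]
}}

```text
time: 11.78
ee_pos: [0.4722, -0.1844, 0.1203]
ee_rot: [0.16, 0.758, 0.599, -0.203]
ft_force: [1.0, 2.4, 1.7]
opening: 0.0007
grip_force: 1.1
```

Request:
{"op": "play_rows", "data": {
  "series": [
    {"offset": [-0.001, -0.004, -0.007], "turn": [0, 0, 0], "hand": 255},
    {"offset": [-0.001, -0.004, -0.007], "turn": [0, 0, 0], "hand": 255},
    {"offset": [-0.001, -0.004, -0.007], "turn": [0, 0, 0], "hand": 255},
    {"offset": [-0.001, -0.002, -0.0035], "turn": [0, 0, 0], "hand": 255},
    {"offset": [0, 0, 0], "turn": [0, 0, 0], "hand": 255},
    {"offset": [0, 0, 0], "turn": [0, 0, 0], "hand": 255},
    {"offset": [0, 0, 0], "turn": [0, 0, 0], "hand": 255},
    {"offset": [0, 0, 0], "turn": [0, 0, 0], "hand": 255}
  ]
}}

```text
time: 12.45
ee_pos: [0.4714, -0.1877, 0.1143]
ee_rot: [0.161, 0.758, 0.599, -0.203]
ft_force: [0.2, 5.8, 7.5]
opening: 0.0005
grip_force: 4.7
```

Request:
{"op": "play_rows", "data": {
  "series": [
    {"offset": [0, -0.001, -0.002], "turn": [0, 0, 0], "hand": 255},
    {"offset": [0, -0.001, -0.002], "turn": [0, 0, 0], "hand": 255},
    {"offset": [0, 0, 0], "turn": [0, 0, 0], "hand": 255},
    {"offset": [0, 0, 0], "turn": [0, 0, 0], "hand": 255},
    {"offset": [0, 0, 0], "turn": [0, 0, 0], "hand": 255},
    {"offset": [0, 0, 0], "turn": [0, 0, 0], "hand": 255},
    {"offset": [0, 0, 0], "turn": [0, 0, 0], "hand": 255},
    {"offset": [0, 0, 0], "turn": [0, 0, 0], "hand": 255}
  ]
}}

```text
time: 13.12
ee_pos: [0.4715, -0.1879, 0.1142]
ee_rot: [0.161, 0.758, 0.599, -0.203]
ft_force: [-3.9, 13.0, 18.4]
opening: 0.0005
grip_force: 10.9
```

Request:
{"op": "play_rows", "data": {
  "series": [
    {"offset": [0.004, 0.019, 0.035], "turn": [0, 0, 0], "hand": 255},
    {"offset": [0.009, 0.039, 0.07], "turn": [0, 0, 0], "hand": 255},
    {"offset": [0.014, 0.058, 0.104], "turn": [0, 0, 0], "hand": 255},
    {"offset": [0.014, 0.058, 0.104], "turn": [0, 0, 0], "hand": 255},
    {"offset": [0.014, 0.058, 0.104], "turn": [0, 0, 0], "hand": 255},
    {"offset": [0, 0, 0], "turn": [0, 0, 0], "hand": 255},
    {"offset": [0, 0, 0], "turn": [0, 0, 0], "hand": 255},
    {"offset": [0, 0, 0], "turn": [0, 0, 0], "hand": 255}
  ]
}}

```text
time: 13.78
ee_pos: [0.4844, -0.1307, 0.2163]
ee_rot: [0.16, 0.758, 0.599, -0.204]
ft_force: [-0.1, 0.6, 0.1]
opening: 0.0003
grip_force: 0.0
```

```bash
python3 - <<'E'
from workcell import grab_frame
import cv2
cv2.imwrite("pics/w4.png",cv2.resize(grab_frame("wrist")[:,:,::-1],(800,600),interpolation=cv2.INTER_CUBIC))
E
```

```text
(no output)
```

View pics/w4.png

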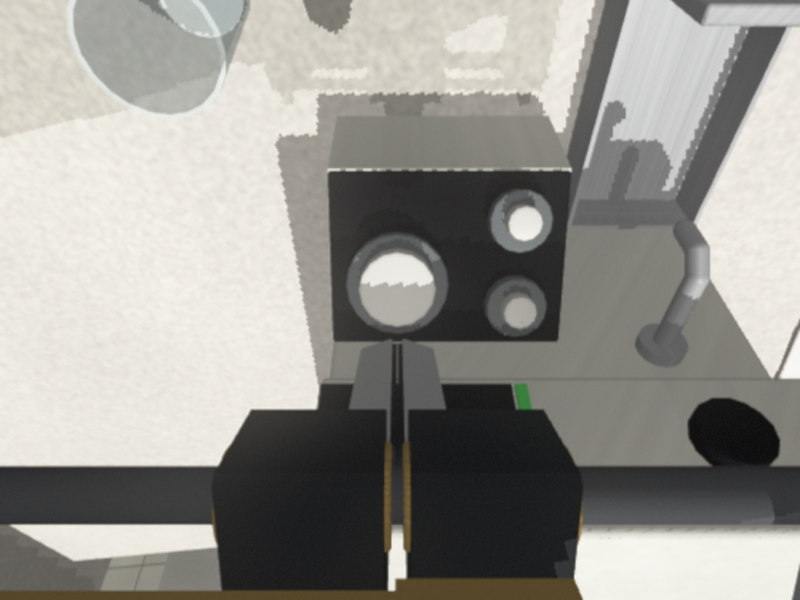

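The cap at (397,288) has sprung back and both small keys are out. The tray is still in place and the gripper is clear of everything. I'm handing the job in.

```bash
python3 -c "
from workcell import ctrl;print(ctrl.close_job())"
```

```text
the job is handed in; nothing more can be done
None
```

The steel tray is flat on the bench under the spout and let go; after that the purge button was pressed to its end stop, held for about a second and sprang back, and the job is handed in at about 14 s.

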